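# Line up the sample jars by size beside the balance

### The job

Get the empty amber sample jars ready for taring: stand the four jars on the black board, one in the middle of each white circle, in order of size with the smallest at the end nearest the balance and the largest at the far end. Set each one down gently and keep it upright, and leave the small amber flask where it stands.

Things in the scene. Friction and masses are not known exactly. Their poses are not given: they have to be found in the camera images.
- jar_xl_mid (a point): The largest of four loose, empty amber glass sample jars with black screw caps and a white paper band: 60 mm in diameter, 76 mm high with the cap; the cap is the top 15 mm and 49 mm in diameter, and the straight glass body below it is 57 mm high. The point is on its axis half-way up, 38 mm above its flat underside; z points up through the cap. It stands upright on the bench at the start.
- jar_l_mid (a point): The second largest of four loose, empty amber glass sample jars with black screw caps and a white paper band: 52 mm in diameter, 64 mm high with the cap; the cap is the top 15 mm and 43 mm in diameter, and the straight glass body below it is 45 mm high. The point is on its axis half-way up, 32 mm above its flat underside; z points up through the cap. It stands upright on the bench at the start.
- jar_m_mid (a point): The second smallest of four loose, empty amber glass sample jars with black screw caps and a white paper band: 44 mm in diameter, 52 mm high with the cap; the cap is the top 15 mm and 36 mm in diameter, and the straight glass body below it is 33 mm high. The point is on its axis half-way up, 26 mm above its flat underside; z points up through the cap. It stands upright on the bench at the start.
- jar_s_mid (a point): The smallest of four loose, empty amber glass sample jars with black screw caps and a white paper band: 36 mm in diameter, 40 mm high with the cap; the cap is the top 15 mm and 30 mm in diameter, and the straight glass body below it is 21 mm high. The point is on its axis half-way up, 20 mm above its flat underside; z points up through the cap. It stands upright on the bench at the start.
- circle_a: White painted circle, 72 mm across with a dot in the middle, at the left end (+y) of the row of four on the black board. The origin is its centre, on the board's upper face, which is 8 mm above the bench; z points up, y along the row towards the left end. The board is 390 mm long, 104 mm wide and fixed; the circles are flat marks 92 mm apart along its middle line.
- circle_b: White painted circle, 72 mm across with a dot in the middle, at the second place from the left end (+y) of the row of four on the black board. The origin is its centre, on the board's upper face, which is 8 mm above the bench; z points up, y along the row towards the left end. The board is 390 mm long, 104 mm wide and fixed; the circles are flat marks 92 mm apart along its middle line.
- circle_c: White painted circle, 72 mm across with a dot in the middle, at the second place from the right end (-y) of the row of four on the black board. The origin is its centre, on the board's upper face, which is 8 mm above the bench; z points up, y along the row towards the left end. The board is 390 mm long, 104 mm wide and fixed; the circles are flat marks 92 mm apart along its middle line.
- circle_d: White painted circle, 72 mm across with a dot in the middle, at the right end (-y) of the row of four on the black board. The origin is its centre, on the board's upper face, which is 8 mm above the bench; z points up, y along the row towards the left end. The board is 390 mm long, 104 mm wide and fixed; the circles are flat marks 92 mm apart along its middle line.
- balance_front (a point): White laboratory balance, 250 mm deep, 180 mm wide, 78 mm high, with a round steel pan 124 mm across and a grey panel with display and keys in front; fixed. It stands off the left end or off the right end of the row of circles (off the other end there is a grey magnetic stirrer with a white square top). The point is the middle of its front face (the side towards the robot), 37 mm above the bench; x points away from the robot.
- flask_mid (a point): Loose small amber measuring flask with a thin neck and a white stopper: bulb 42 mm across, 110 mm high; it stands somewhere among the jars. The point is on its axis half-way up, 55 mm above its underside.
Mind the look-alikes: they are no part of the job. What is shaped like the part that bears jar_m_mid but blue, pink or red is not meant.

How it is judged:
By the outcome, as a careful person would: the job done as asked, in the order asked, and still so for the second after the job is handed in, with the robot touching nothing.
It also fails if it takes over 104 s, if anything falls off the work surface, if the arm or the gripper's body presses on something with over 40 N, if the wrist force passes 120 N, or if a joint passes its speed limit or range.

### The arm

A 6-joint arm with a two-finger parallel gripper is mounted at the origin on the work surface. World frame = base frame: x ahead of the robot, y to its left, z up, the work surface at z = 0. Lengths are in mm, angles in rad, forces in N, time in s.
With the tool pointing down it reaches from about 400 to 925 mm from the base axis. Payload 12.5 kg.
Tool frame: the origin (TCP) lies midway between the tips of the shut fingers; the grasp point (between the pads) lies 19 mm behind it; y points along the fingers, x is the direction in which the jaws open and shut, and the axes are right-handed (so a half turn about y gives the same grasp; the last joint's range is limited). The gripper opens to 95 mm and grips with 3 to 60 N. Pads are 20 mm wide; open, the fingers measure 119 mm over their backs; the gripper's body (75 mm by 180 mm) begins 59 mm behind the grasp point.
Start: joints at [-1.27, 0.491, 1.559, -0, 1.092, -0.106], TCP at [247.319, -574.003, 214.661] pointing down, gripper open.
Joint ranges: [-3.1, 3.1], [-0.84, 2.19], [0.05, 2.79], [-1.13, 4.28], [0.06, 2.93], [-2.69, 2.69]. Speed limits (rad/s): [2.22, 2.22, 2.79, 3.14, 3.14, 3.14].

### API

Orientations are given as [roll, pitch, yaw] about the fixed x, y, z axes, in that order (R = Rz(yaw) Ry(pitch) Rx(roll)).
In Python, from cell import env, vision, job gives the robot as it stands.
- The arm moves only by the shell command python3 -m crank 'ROWS' [OPENING]. ROWS is JSON, a list of rows, each a list of 6 numbers: the shift along the tool's x, y, z in mm, then the turn, a rotation vector about the tool's x, y, z in degrees. In form: [[x, y, z, rx, ry, rz], ...]. A call has 1 to 5 rows; each row is the pose to reach, as a shift and turn from the pose measured when the call began, along the tool's axes at that moment; what a row does not reach only later rows make up. A row lasts 1/10 s, in which the tool goes at most 50 mm and 8.59 degrees, less where a joint would pass 70% of its speed; a pose out of reach is approached as far as the arm can. A call with a gripper value outside its range is refused whole. OPENING is the opening, from 0 (shut) to 1 (fully open), set as the call begins (- or left out, the last holds). The fingers move at their own pace and stop on an object; the grip force is fixed at half the most. Time passes only in rows, so rows that repeat a pose let the fingers close. It gives the time, the measured TCP pose, the force and the opening at its end, in the units of the state.
- env.state(): the state, without advancing time (a new reading comes with each control period).
- vision.read_camera(name): name is "scene" or "side" or "wrist"; returns (picture, depth): 400x640x3 uint8, blue, green, red; 400x640 float32, mm along the optical axis (not along the pixel's ray), 0 where there is no reading.
- vision.calibration(name): a dict with "vertical_fov" (degrees; the focal length in pixels is half the picture's height over the tangent of half this angle, whatever the lens; pixels are square), "cx", "cy" (the principal point, pixels), "pose" (4x4, takes a point from camera to world coordinates). Camera axes: x right, y down, z forward; pixel columns grow to the right and rows downward; lengths in mm; the calibration is good to about 2 mm. A picture is of the moment at which its call begins: read the wrist's pose just before it. calibration takes no time and is no camera call; for the wrist camera it gives the pose at the moment of the call.
- job.job_done(): hands the job in, once; it reports no verdict.
The state is a dict: "t": time; "joints": joint angles; "qvel": joint speeds; "tau": joint torques, N m; "eef_pos": TCP position; "tcp_rot": TCP orientation; "ft_force": force on the tool from outside, world axes, zero at the start; "moment": the same for the moment, N m; "opening": opening from 0.0 (shut) to 1.0 (fully open).
Only numpy, scipy, OpenCV 4.12 (cv2) and the standard library are available. Lean on these libraries where they do the work, as an engineer would, in place of code of your own. Each camera call takes 0.05 s, during which the arm holds its last target.

## Working session

There is one attempt and no reset: what is moved stays moved. The work goes in short steps, Python scripts to look and compute and a shell command to move; the robot and the scene stay as the last step left them, time stands still between calls to the robot, and variables do not carry over. Pictures are saved under pics/ and viewed, and the job is handed in when it is done.

```bash
ls; mkdir -p pics; python3 - <<'E'
from cell import env, vision, job
import cv2
print(env.state())
for n in ("scene","side","wrist"):
    c=vision.calibration(n); print(n,c)
    p,d=vision.read_camera(n); cv2.imwrite(f"pics/{n}0.png",p)
    import numpy as np; np.save(f"pics/{n}0.npy",d)
E
```

```text
pics
{'t': 0.0, 'joints': array([-1.26960406e+00,  4.91523451e-01,  1.55944911e+00, -1.21063690e-05,
        1.09169301e+00, -1.05597232e-01]), 'qvel': array([ 5.34217782e-04,  5.47143372e-05, -3.45074025e-04,  6.57507313e-04,
       -1.08458632e-04, -3.98423090e-04]), 'tau': array([ 1.45125647e-03, -6.12651014e+01, -2.58175439e+01,  6.92980131e-02,
        4.83199744e-02, -9.55431301e-05]), 'eef_pos': array([ 247.23658331, -573.75560068,  214.08429953]), 'tcp_rot': array([-1.57069392e+00,  1.06806315e-03, -1.16400118e+00]), 'ft_force': array([ 0.51430105, -1.02788809,  0.49761892]), 'moment': array([ 0.02688553, -0.04931275, -0.02745881]), 'opening': 0.9994872231033685}
scene {'vertical_fov': 44.167314176663936, 'cx': 321.3326284037995, 'cy': 190.01653968620502, 'pose': array([[-2.47333975e-01,  6.32713558e-01, -7.33825224e-01,
         1.35889151e+03],
       [ 9.68708844e-01,  1.77663827e-01, -1.73316879e-01,
         2.41748677e+02],
       [ 2.07142584e-02, -7.53730137e-01, -6.56857519e-01,
         9.04579250e+02],
       [ 0.00000000e+00,  0.00000000e+00,  0.00000000e+00,
    
[... 207 characters left out ...]

       [-4.16437964e-01,  6.18004536e-01, -6.66820678e-01,
         6.94697515e+02],
       [ 1.29396691e-03, -7.33040041e-01, -6.80184257e-01,
         7.70037682e+02],
       [ 0.00000000e+00,  0.00000000e+00,  0.00000000e+00,
         1.00000000e+00]])}
wrist {'vertical_fov': 69.38372757803322, 'cx': 318.1935195121296, 'cy': 201.92655345302182, 'pose': array([[ 3.96252697e-01, -8.91033874e-01, -2.21455269e-01,
         3.09370083e+02],
       [-9.18140282e-01, -3.84944724e-01, -9.39999045e-02,
        -5.47063539e+02],
       [-1.49093828e-03,  2.40574718e-01, -9.70629477e-01,
         3.83809698e+02],
       [ 0.00000000e+00,  0.00000000e+00,  0.00000000e+00,
         1.00000000e+00]])}
```

View pics/scene0.png

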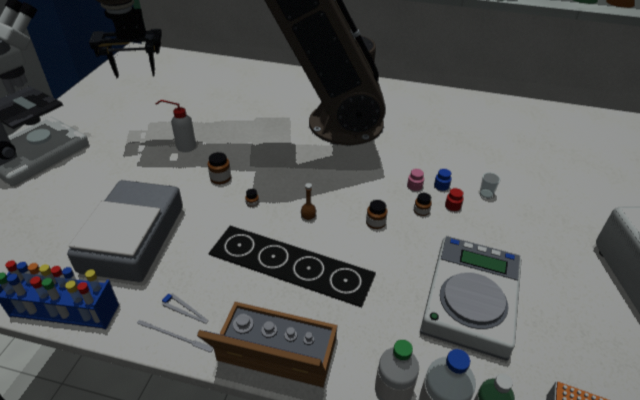

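View pics/side0.png

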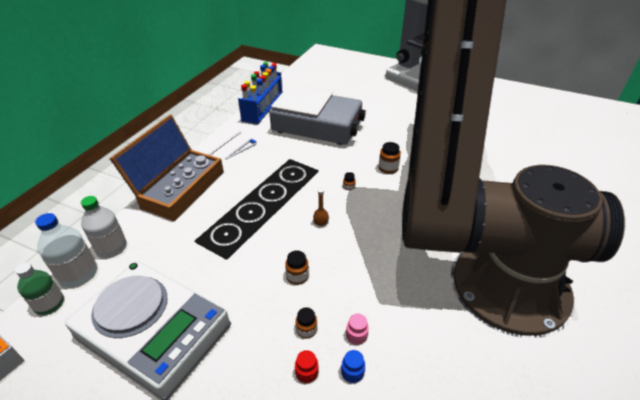

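View pics/wrist0.png

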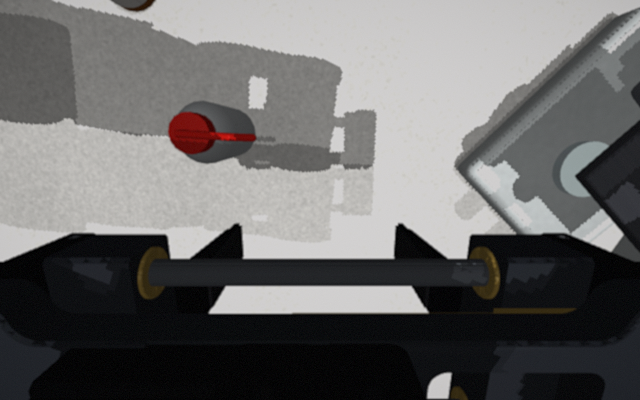

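```bash
cat > h.py <<'E'
import numpy as np, cv2
from cell import env, vision, job
def K(c,h=400):
    f=h/2/np.tan(np.radians(c['vertical_fov']/2)); return f
def ray(c,u,v):
    f=K(c); d=np.array([(u-c['cx'])/f,(v-c['cy'])/f,1]); P=c['pose']; return P[:3,3],P[:3,:3]@d
def onplane(c,u,v,z):
    o,d=ray(c,u,v); return o+d*(z-o[2])/d[2]
def proj(c,X):
    P=c['pose']; q=P[:3,:3].T@(np.asarray(X,float)-P[:3,3]); f=K(c); return np.array([f*q[0]/q[2]+c['cx'],f*q[1]/q[2]+c['cy']])
E
python3 - <<'E'
import cv2
from h import *
a=cv2.imread('pics/scene0.png')[145:300,195:455]; b=cv2.imread('pics/side0.png')[130:345,190:410]
cv2.imwrite('pics/sc_crop.png',cv2.resize(a,None,fx=3,fy=3,interpolation=cv2.INTER_CUBIC))
cv2.imwrite('pics/sd_crop.png',cv2.resize(b,None,fx=2.7,fy=2.7,interpolation=cv2.INTER_CUBIC))
for n,boxs in (('scene',[(205,150,235,185),(244,187,261,208),(364,198,390,230),(413,190,435,217)]),('side',[(377,138,402,175),(341,170,357,192),(284,248,310,285),(294,306,319,338)])):
    im=cv2.imread(f'pics/{n}0.png'); c=vision.calibration(n)
    # dark cap: max<55
    for k,(x0,y0,x1,y1) in enumerate(boxs):
        m=(im[y0:y1,x0:x1].max(2)<50).astype('uint8')
        # amber: r-b large
        q=im[y0:y1,x0:x1].astype(int)
        n_,l,s,ce=cv2.connectedComponentsWithStats(m)
        for i in range(1,n_):
            if s[i,4]>15: print(n,k,s[i]+[x0,y0,0,0,0],ce[i]+[x0,y0])
E
```

```text
scene 0 [209 152  18  15 216] [217.35185185 159.09722222]
scene 0 [209 165  22  20 172] [220.44186047 174.80813953]
scene 1 [247 189  10  10  90] [251.48888889 193.67777778]
scene 2 [369 200  17  15 197] [377.27918782 207.17258883]
scene 2 [367 213  19  16 124] [374.96774194 221.54032258]
scene 3 [417 193  14  12 133] [423.44360902 198.73684211]
scene 3 [414 204  16  12  74] [420.63513514 210.2972973 ]
side 0 [383 143  16  12 155] [390.3483871  148.65806452]
side 1 [345 173   9   9  64] [349.03125 177.03125]
side 2 [288 251  18  18 249] [296.12048193 259.61044177]
side 3 [298 308  17  18 243] [305.72839506 317.01234568]
```

View pics/sc_crop.png

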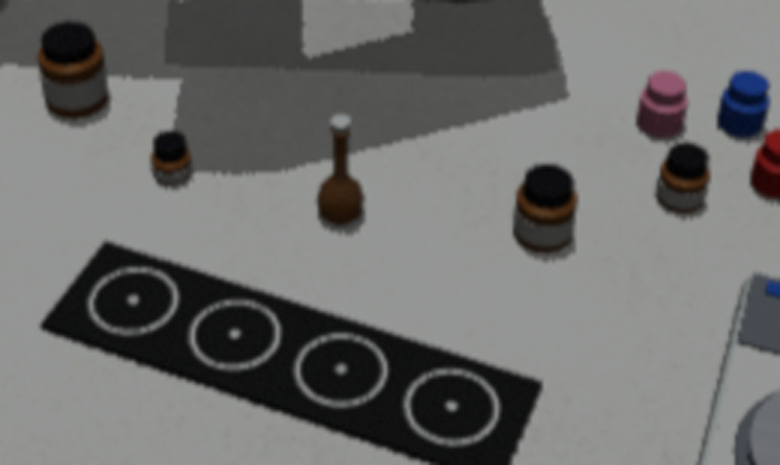

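View pics/sd_crop.png

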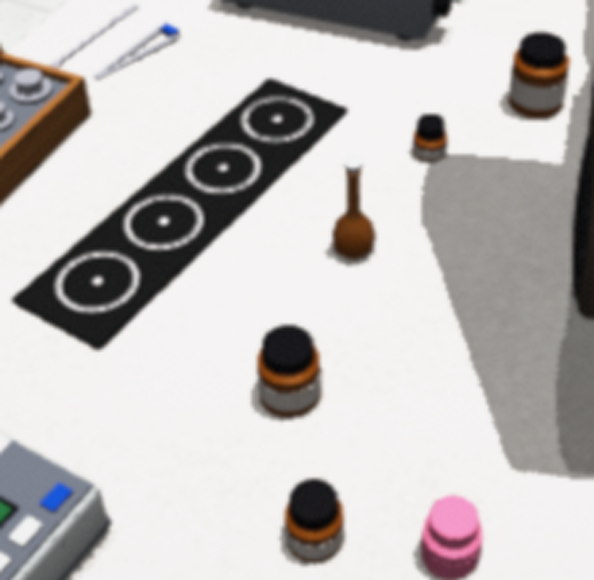

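```bash
python3 - <<'E'
from h import *
H=[76,40,64,52]; nm=['XL','S','L','M']
px={'scene':[(217.35,159.1),(251.49,193.68),(377.28,207.17),(423.44,198.74)],'side':[(390.35,148.66),(349.03,177.03),(296.12,259.6),(305.73,317.0)]}
C={n:vision.calibration(n) for n in px}
def tri(a,b):
    A=np.zeros((3,3));r=np.zeros(3)
    for o,d in (a,b):
        d=d/np.linalg.norm(d);M=np.eye(3)-np.outer(d,d);A+=M;r+=M@o
    return np.linalg.solve(A,r)
for k in range(4):
    print(nm[k],[onplane(C[n],*px[n][k],H[k]-6)[:2].round(1) for n in px], tri(ray(C['scene'],*px['scene'][k]),ray(C['side'],*px['side'][k])).round(1))
for n,box in (('scene',(205,220,380,305)),('side',(190,155,325,262))):
    im=cv2.imread(f'pics/{n}0.png');x0,y0,x1,y1=box
    g=im[y0:y1,x0:x1].max(2); dark=(g<70).astype('uint8')
    cs,h=cv2.findContours(dark,cv2.RETR_CCOMP,cv2.CHAIN_APPROX_NONE)
    for c,hh in zip(cs,h[0]):
        if len(c)>5 and cv2.contourArea(c)>100:
            # holes = ring outer edge; discs
            (cx,cy),ax,an=cv2.fitEllipse(c)
            if hh[3]>=0: 
                print(n,'ring',round(cx+x0,1),round(cy+y0,1),np.round(ax,1),onplane(C[n],cx+x0,cy+y0,8).round(1))
    if n=='scene': fl=(309,211)
    else: fl=(190+353/2.7,130+235/2.7)
    print('flask',onplane(C[n],*fl,21).round(1))
E
```

```text
XL [array([ 378.3, -286.8]), array([ 375.3, -282.4])] [ 376.2 -287.5   67.3]
S [array([ 450.8, -162.9]), array([ 447.8, -160.5])] [ 448.8 -163.6   31.8]
L [array([438.8, 170.6]), array([434.4, 173.7])] [435.7 170.8  54.8]
M [array([361.1, 281.1]), array([356.6, 284.9])] [357.6 281.9  42.4]
scene ring 345.2 280.2 [26.7 33. ] [647.4 135.7   8. ]
scene ring 308.1 267.9 [25.7 32.1] [634.5  44.1   8. ]
scene ring 272.9 256.1 [24.4 31.9] [621.8 -47.    8. ]
scene ring 238.9 244.8 [23.5 31.5] [ 609.2 -138.4    8. ]
flask [460.9  -1.7  21. ]
side ring 225.6 234.0 [24.2 33.8] [647.8 136.8   8. ]
side ring 250.0 211.9 [22.2 32. ] [635.2  45.5   8. ]
side ring 272.3 191.9 [20.4 30.3] [622.3 -45.9   8. ]
side ring 292.3 173.7 [19. 29.] [ 609.8 -137.5    8. ]
flask [457.7  -0.6  21. ]
```

```bash
python3 - <<'E'
from h import *
C={n:vision.calibration(n) for n in ('scene','side')}
print('pink',onplane(C['scene'],416,175,48),onplane(C['side'],357.5,323,48))
print('blue',onplane(C['scene'],443,174,48),onplane(C['side'],353,360,48))
print('red',onplane(C['scene'],456,193,48),onplane(C['side'],306.5,359,48))
print('wash',onplane(C['scene'],185,150,0))
print('bal front-left corner sc',onplane(C['scene'],455,238,78),onplane(C['scene'],521,250,78),'side',onplane(C['side'],150,264,78),onplane(C['side'],228,320,78))
R=np.array
print('stirrer',onplane(C['scene'],180,190,60),onplane(C['scene'],122,182,60))
E
```

```text
pink [270.21699032 251.68431635  48.        ] [260.75496307 256.74149223  48.        ]
blue [245.34108948 323.69176092  48.        ] [240.69956417 329.81020028  48.        ]
red [317.08169091 362.44509563  48.        ] [316.49692818 362.51208133  48.        ]
wash [ 280.76084529 -443.61041669    0.        ]
bal front-left corner sc [515.54957415 363.41089696  78.        ] [513.51487157 510.51926574  78.        ] side [693.11787651 323.97810698  78.        ] [473.18296712 368.04122172  78.        ]
stirrer [ 514.10614164 -333.04720396   60.        ] [ 525.79312831 -492.82239914   60.        ]
```

```bash
python3 - <<'E'
from h import *
c=vision.calibration('wrist'); d=np.load('pics/wrist0.npy'); 
for u,v in ((190,132),(245,137)):
    o,r=ray(c,u,v); print((o+r*d[v,u]).round(0))
s=env.state();print(s['eef_pos'],s['tcp_rot'])
E
python3 -m crank '[[-43,-10,46,0,-8.5,0],[-85,-20,93,0,-17,0],[-128,-20,139,0,-25.5,0],[-170,-20,186,0,-34,0],[-213,-20,232,0,-42,0]]' 1
```

```text
[ 269. -457.  157.]
[ 283. -498.  161.]
[ 247.260846   -573.81569706  214.2356852 ] [-1.57068470e+00  7.83182452e-04 -1.16402894e+00]
t: 0.65
eef_pos: [349.4, -345.1, 233.8]
tcp_rot: [-1.57, 0.0, -0.425]
ft_force: [-0.2, -0.7, -0.4]
opening: 1.003
```

```bash
cat >> h.py <<'E'
from scipy.spatial.transform import Rotation as Ro
YAW=-7.9
def go(x,y,z,yaw=YAW):
    s=env.state(); R=Ro.from_euler('xyz',s['tcp_rot']); T=Ro.from_euler('xyz',[-90,0,yaw],degrees=True)
    d=R.inv().apply(np.array([x,y,z])-s['eef_pos']); r=np.degrees((R.inv()*T).as_rotvec())
    print('t',round(s['t'],2),'pos',s['eef_pos'].round(1),'delta',d.round(1),'rot',r.round(2),'open',round(s['opening'],3),'rows>=',max(np.linalg.norm(d)/50,np.linalg.norm(r)/8.59).round(1))
E
python3 -c "
from h import *
go(376,-285,215)"
```

```text
t 0.65 pos [ 349.4 -345.1  233.8] delta [-0.6 18.9 65.8] rot [ -0.04 -16.47  -0.02] open 1.003 rows>= 1.9
```

```bash
python3 -m crank '[[0,9,33,0,-8,0],[-0.6,19,66,0,-16.5,0],[-0.6,19,66,0,-16.5,0],[-0.6,19,66,0,-16.5,0]]' 1
python3 - <<'E'
from h import *
s=env.state(); c=vision.calibration('wrist'); p,d=vision.read_camera('wrist'); cv2.imwrite('pics/w_xl.png',p); np.save('pics/w_xl.npy',d)
import pickle; pickle.dump(c,open('pics/w_xl.pkl','wb')); print(s['eef_pos'],proj(c,[376,-285,76]),proj(c,[376,-285,0]))
E
```

```text
t: 1.05
eef_pos: [376.4, -284.6, 215.0]
tcp_rot: [-1.57, 0.0, -0.137]
ft_force: [0.9, -1.0, -0.9]
opening: 0.998
[ 376.36145041 -284.55428241  214.97108584] [317.77435426 194.61188768] [317.91160527 182.50762343]
```

View pics/w_xl.png

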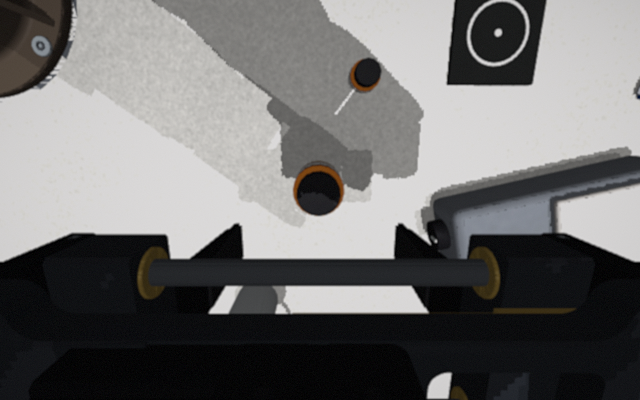

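```bash
cat >> h.py <<'E'
def cap(p,c,X,H,rc,rb):
    # cap top centre: dark blob near projection of X; and amber/any outline
    u,v=proj(c,[X[0],X[1],H]); f=K(c); dep=(c['pose'][:3,:3].T@(np.array([X[0],X[1],H])-c['pose'][:3,3]))[2]
    rp=f*rc/dep; 
    m=(p.max(2)<60).astype('uint8'); w=int(rp*2.0); u0,v0=max(int(u)-w,0),max(int(v)-w,0)
    sub=m[v0:int(v)+w,u0:int(u)+w]
    n,l,s,ce=cv2.connectedComponentsWithStats(sub); i=1+np.argmax(s[1:,4])
    cs,_=cv2.findContours((l==i).astype('uint8'),cv2.RETR_EXTERNAL,cv2.CHAIN_APPROX_NONE)
    cc=max(cs,key=len); (a,b),r=cv2.minEnclosingCircle(cc); e=cv2.fitEllipse(cc)
    a+=u0;b+=v0
    print('expect',np.round([u,v,rp],1),'circ',round(a,1),round(b,1),round(r,1),'ell',np.round(e[0],1)+[u0,v0],np.round(e[1],1)/2,'world circ',onplane(c,a,b,H-3).round(1)[:2],'ell',onplane(c,e[0][0]+u0,e[0][1]+v0,H-3).round(1)[:2])
E
python3 - <<'E'
from h import *
import pickle
c=pickle.load(open('pics/w_xl.pkl','rb')); p=cv2.imread('pics/w_xl.png')
cap(p,c,(376,-285),76,24.5,30); cap(p,c,(449,-162.5),40,15,18)
print('circle d',onplane(c,498,32.5,8))
E
```

```text
expect [317.8 194.6  22.4] circ 318.2 192.8 21.9 ell [318.1 192.9] [21.15 21.3 ] world circ [ 376.6 -283.7] ell [ 376.5 -283.7]
expect [368.1  71.6  13.6] circ 366.6 72.1 14.6 ell [367.   72.4] [12.3  14.35] world circ [ 447.8 -162.4] ell [ 448.2 -162.6]
circle d [ 609.73178578 -135.82645402    8.        ]
```

```bash
python3 -m crank '[[0,50,0.5,0,0,0],[0,100,0.5,0,0,0],[0,150,0.5,0,0,0],[0,185,0.5,0,0,0],[0,197,0.5,0,0,0]]' 1
python3 -c "
from h import *
go(376.6,-284,18)"
```

```text
t: 1.6
eef_pos: [375.1, -285.0, 15.3]
tcp_rot: [-1.568, 0.003, -0.142]
ft_force: [0.0, 0.1, 0.4]
opening: 0.999
t 1.6 pos [ 375.1 -285.    15.3] delta [ 1.4 -2.7  1.2] rot [-0.16 -0.22 -0.19] open 0.999 rows>= 0.1
```

```bash
python3 -m crank '[[1,-2,1,0,0,0],[1,-2,1,0,0,0],[1,-2,1,0,0,0],[1,-2,1,0,0,0],[1,-2,1,0,0,0]]' 0
python3 -m crank '[[0,0,0,0,0,0],[0,0,0,0,0,0],[0,0,0,0,0,0]]' 0
python3 -c "
from h import *
go(376.6,-284,18)"
```

```text
t: 2.1
eef_pos: [376.5, -284.5, 18.3]
tcp_rot: [-1.569, 0.002, -0.142]
ft_force: [-1.9, 0.5, 1.8]
opening: 0.636
t: 2.4
eef_pos: [376.5, -284.4, 18.4]
tcp_rot: [-1.569, 0.002, -0.142]
ft_force: [-0.3, -0.9, -1.6]
opening: 0.628
t 2.4 pos [ 376.5 -284.4   18.4] delta [0.  0.4 0.4] rot [-0.09 -0.21 -0.11] open 0.628 rows>= 0.0
```

```bash
python3 -m crank '[[0,-20,0,0,0,0],[0,-60,0,0,0,0],[10,-90,10,0,0,0],[30,-100,30,0,0,0],[60,-100,55,0,0,0]]' 0
python3 -c "
from h import *
go(609.6,-137.5,100)"
```

```text
t: 2.9
eef_pos: [444.4, -238.8, 120.2]
tcp_rot: [-1.57, -0.0, -0.144]
ft_force: [0.5, -0.4, -2.4]
opening: 0.624
t 2.9 pos [ 444.4 -238.8  120.2] delta [149.   20.3 123.9] rot [-0.02 -0.32  0.03] open 0.624 rows>= 3.9
```

```bash
python3 -m crank '[[35,0,29,0,0,0],[70,0,58,0,0,0],[105,0,88,0,0,0],[135,0,112,0,0,0],[149,20,124,0,-0.3,0]]' 0
python3 -m crank '[[0,0,0,0,0,0],[0,0,0,0,0,0]]' 0
python3 - <<'E'
from h import *
for n in ('side','scene'):
    p,d=vision.read_camera(n); cv2.imwrite(f'pics/{n}1.png',p)
go(609.6,-137.5,28)
E
```

```text
t: 3.4
eef_pos: [612.9, -135.7, 101.7]
tcp_rot: [-1.571, -0.005, -0.136]
ft_force: [-0.1, 0.1, -1.6]
opening: 0.626
t: 3.6
eef_pos: [612.6, -135.4, 101.4]
tcp_rot: [-1.571, -0.004, -0.135]
ft_force: [-0.1, -0.4, -1.0]
opening: 0.627
t 3.7 pos [ 612.3 -136.3  102.3] delta [-2.9 74.3 -1.5] rot [0.02 0.06 0.28] open 0.625 rows>= 1.5
```

View pics/side1.png

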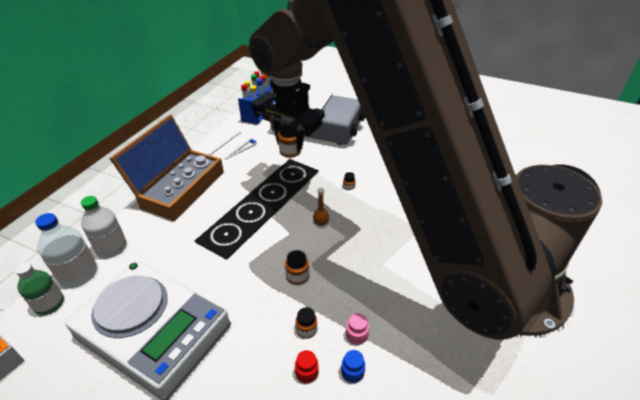

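```bash
python3 -m crank '[[-3,25,-1,0,0,0.2],[-3,50,-1,0,0,0.2],[-3,62,-1,0,0,0.2],[-3,68,-1,0,0,0.2],[-3,68,-1,0,0,0.2]]' 0
python3 -c "
from h import *
go(609.5,-137.2,26.4)"
```

```text
t: 4.2
eef_pos: [609.4, -137.3, 34.3]
tcp_rot: [-1.571, -0.001, -0.137]
ft_force: [-0.2, -0.1, -1.3]
opening: 0.63
t 4.2 pos [ 609.4 -137.3   34.3] delta [0.1 7.9 0.1] rot [0.02 0.02 0.07] open 0.63 rows>= 0.2
```

```bash
python3 -m crank '[[0,2,0,0,0,0],[0,4,0,0,0,0],[0,6,0,0,0,0],[0,7,0,0,0,0],[0,7.5,0,0,0,0]]' 0
python3 -m crank '[[0,0,0,0,0,0],[0,0.3,0,0,0,0],[0,0.3,0,0,0,0]]' 0
python3 -c "
from h import *
go(609.5,-137.2,26.4)"
```

```text
t: 4.7
eef_pos: [609.4, -137.3, 26.9]
tcp_rot: [-1.571, -0.001, -0.137]
ft_force: [0.9, -0.2, -2.5]
opening: 0.629
t: 5.0
eef_pos: [609.4, -137.3, 26.6]
tcp_rot: [-1.571, -0.001, -0.137]
ft_force: [0.0, 0.7, -1.2]
opening: 0.629
t 5.0 pos [ 609.4 -137.3   26.6] delta [0.1 0.2 0.1] rot [0.02 0.03 0.07] open 0.629 rows>= 0.0
```

```bash
python3 -m crank '[[0,0.4,0,0,0,0],[0,0.8,0,0,0,0],[0,0.8,0,0,0,0]]' 0
python3 -c "
from h import *
print(env.state()['ft_force'])"
```

```text
t: 5.3
eef_pos: [609.5, -137.3, 26.4]
tcp_rot: [-1.571, -0.002, -0.137]
ft_force: [-2.1, 0.2, 5.4]
opening: 0.627
[-2.09192157  0.2147234   5.36288008]
```

```bash
python3 -m crank '[[0,0,0,0,0,0],[0,0,0,0,0,0],[0,0,0,0,0,0],[0,0,0,0,0,0]]' 0.85
python3 -m crank '[[0,-10,0,0,0,0],[0,-35,0,0,0,0],[0,-80,0,0,0,0],[0,-130,0,0,0,0],[0,-180,0,0,0,0]]' 0.85
python3 -m crank '[[0,0,0,0,0,0],[0,0,0,0,0,0]]' 0.85
python3 - <<'E'
from h import *
c=vision.calibration('wrist'); p,d=vision.read_camera('wrist'); cv2.imwrite('pics/w_d.png',p)
cap(p,c,(609.5,-137.2),84,24.5,30)
import pickle; pickle.dump(c,open('pics/w_d.pkl','wb'))
go(448,-162.5,140)
E
```

```text
t: 5.7
eef_pos: [609.5, -137.3, 26.3]
tcp_rot: [-1.571, -0.002, -0.137]
ft_force: [0.5, -0.4, -0.0]
opening: 0.842
t: 6.2
eef_pos: [608.9, -137.1, 208.9]
tcp_rot: [-1.571, -0.002, -0.137]
ft_force: [0.4, -0.2, -0.3]
opening: 0.846
t: 6.4
eef_pos: [609.0, -137.1, 210.6]
tcp_rot: [-1.572, -0.004, -0.137]
ft_force: [0.2, -0.5, -0.5]
opening: 0.851
expect [317.9 196.5  23.3] circ 317.5 183.9 52.1 ell [317.5 185.1] [42.35 45.1 ] world circ [ 610.8 -124.4] ell [ 610.7 -125.6]
t 6.45 pos [ 608.5 -136.9  208.9] delta [-155.6   68.7  -47.3] rot [0.03 0.04 0.09] open 0.854 rows>= 3.5
```

View pics/w_d.png

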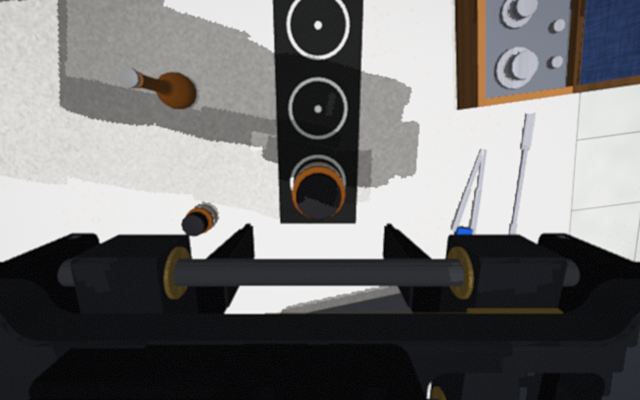

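```bash
python3 -m crank '[[-35,15,-11,0,0,0],[-75,35,-23,0,0,0],[-115,68,-35,0,0,0],[-150,68,-46,0,0,0],[-156,68,-47,0,0,0]]' 0.75
python3 -m crank '[[0,0,0,0,0,0],[0,0,0,0,0,0]]' 0.75
python3 - <<'E'
from h import *
import pickle
c=pickle.load(open('pics/w_d.pkl','rb')); print(onplane(c,318.5,25,8),onplane(c,318.5,109,8))
c=vision.calibration('wrist'); p,d=vision.read_camera('wrist'); cv2.imwrite('pics/w_s.png',p)
cap(p,c,(448,-162.5),40,15,18)
go(448,-162.5,4)
E
```

```text
t: 6.95
eef_pos: [443.1, -161.5, 138.5]
tcp_rot: [-1.569, 0.005, -0.139]
ft_force: [0.7, 0.0, 0.2]
opening: 0.747
t: 7.15
eef_pos: [443.4, -161.5, 137.9]
tcp_rot: [-1.569, 0.006, -0.139]
ft_force: [0.1, -0.5, -0.5]
opening: 0.746
[635.64842035  46.29110546   8.        ] [623.09159237 -45.20699527   8.        ]
expect [323.4 203.9  15.7] circ 324.5 201.5 15.0 ell [324.4 201.4] [13.85 14.55] world circ [ 449.3 -161. ] ell [ 449.2 -160.9]
t 7.2 pos [ 443.9 -161.5  138.1] delta [  4.9 134.1  -0.7] rot [-0.11 -0.03 -0.3 ] open 0.749 rows>= 2.7
```

View pics/w_s.png

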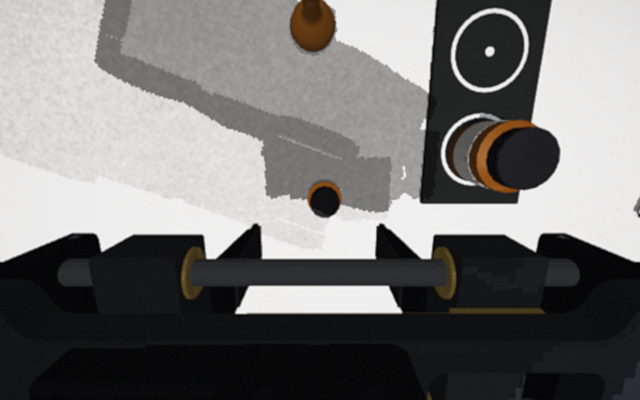

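```bash
python3 -m crank '[[5,45,-0.5,0,0,0],[5,90,-0.5,0,0,0],[5,120,-0.5,0,0,0],[5,132,-0.5,0,0,0],[5,132,-0.5,0,0,0]]' 0.75
python3 -m crank '[[0,0,0,0,0,0],[0,0,0,0,0,0]]' 0.75
python3 -c "
from h import *
go(448.5,-161.8,4.5)"
```

```text
t: 7.7
eef_pos: [448.3, -162.0, 4.9]
tcp_rot: [-1.568, 0.007, -0.138]
ft_force: [0.2, 1.2, 1.2]
opening: 0.748
t: 7.9
eef_pos: [449.1, -162.3, 6.2]
tcp_rot: [-1.569, 0.005, -0.138]
ft_force: [0.1, -0.8, -0.3]
opening: 0.752
t 7.9 pos [ 449.1 -162.3    6.2] delta [-0.7  1.7  0.4] rot [-0.11  0.01 -0.31] open 0.752 rows>= 0.0
```

```bash
python3 -m crank '[[-0.5,1.5,0.4,0,0,-0.3],[-0.5,1.5,0.4,0,0,-0.3],[-0.5,1.5,0.4,0,0,-0.3],[-0.5,1.5,0.4,0,0,-0.3],[-0.5,1.5,0.4,0,0,-0.3]]' 0
python3 -m crank '[[0,0,0,0,0,0],[0,0,0,0,0,0],[0,0,0,0,0,0],[0,0,0,0,0,0]]' 0
python3 -c "
from h import *
go(648,136.8,130)"
```

```text
t: 8.4
eef_pos: [448.7, -161.8, 4.8]
tcp_rot: [-1.569, -0.0, -0.138]
ft_force: [0.8, -0.2, -0.6]
opening: 0.392
t: 8.8
eef_pos: [448.7, -161.8, 4.7]
tcp_rot: [-1.569, -0.0, -0.138]
ft_force: [0.3, 0.3, 1.0]
opening: 0.368
t 8.8 pos [ 448.7 -161.8    4.7] delta [ 156.4 -124.7  323.4] rot [-0.11  0.01  0.  ] open 0.368 rows>= 7.6
```

```bash
python3 -m crank '[[0,-15,0,0,0,0],[0,-55,0,0,0,0],[25,-95,15,0,0,0],[60,-130,35,0,0,0],[95,-135,70,0,0,0]]' 0
python3 -c "
from h import *
go(648,136.8,80)"
```

```text
t: 9.3
eef_pos: [552.6, -108.0, 143.7]
tcp_rot: [-1.57, -0.006, -0.14]
ft_force: [1.6, -0.6, -0.7]
opening: 0.369
t 9.3 pos [ 552.6 -108.   143.7] delta [ 59.9  64.2 255.7] rot [-0.04 -0.12  0.34] open 0.369 rows>= 5.4
```

```bash
python3 -m crank '[[15,0,45,0,0,0],[28,0,92,0,0,0],[42,0,140,0,0,0],[55,10,190,0,0,0],[60,40,235,0,0,0]]' 0
python3 -m crank '[[0,24,21,0,0,0],[0,24,21,0,0,0],[0,24,21,0,0,0]]' 0
python3 -c "
from h import *
go(648,136.8,20)"
```

```text
t: 9.8
eef_pos: [645.6, 113.3, 109.3]
tcp_rot: [-1.569, -0.01, -0.139]
ft_force: [0.4, -1.1, -0.8]
opening: 0.368
t: 10.1
eef_pos: [648.3, 134.2, 84.8]
tcp_rot: [-1.57, -0.009, -0.138]
ft_force: [0.5, -1.0, -0.2]
opening: 0.37
t 10.1 pos [648.3 134.2  84.8] delta [-1.3 64.8  2.5] rot [-0.07 -0.03  0.52] open 0.37 rows>= 1.3
```

```bash
python3 -m crank '[[-1,25,2.5,0,0,0.5],[-1,48,2.5,0,0,0.5],[-1,60,2.5,0,0,0.5],[-1,65,2.5,0,0,0.5],[-1,65,2.5,0,0,0.5]]' 0
python3 -c "
from h import *
go(648,136.8,12.7)"
```

```text
t: 10.6
eef_pos: [648.5, 136.1, 20.2]
tcp_rot: [-1.57, -0.001, -0.139]
ft_force: [0.1, 0.4, -0.3]
opening: 0.37
t 10.6 pos [648.5 136.1  20.2] delta [-0.6  7.5  0.6] rot [-0.07 -0.07  0.03] open 0.37 rows>= 0.2
```

```bash
python3 -m crank '[[-0.5,3,0.6,0,0,0],[-0.5,5,0.6,0,0,0],[-0.5,6,0.6,0,0,0],[-0.5,7,0.6,0,0,0],[-0.5,7.2,0.6,0,0,0]]' 0
python3 -m crank '[[0,0.3,0,0,0,0],[0,0.6,0,0,0,0],[0,0.6,0,0,0,0]]' 0
```

```text
t: 11.1
eef_pos: [648.1, 136.8, 13.1]
tcp_rot: [-1.57, -0.001, -0.139]
ft_force: [0.5, -0.1, -0.4]
opening: 0.367
t: 11.4
eef_pos: [648.2, 136.9, 12.8]
tcp_rot: [-1.57, -0.001, -0.139]
ft_force: [-1.5, -0.7, 4.3]
opening: 0.372
```

Contact made; release and back off, then head for M's surroundings via L.

```bash
python3 -m crank '[[0,0,0,0,0,0],[0,0,0,0,0,0],[0,0,0,0,0,0],[0,0,0,0,0,0]]' 0.7
python3 -m crank '[[0,-8,0,0,0,0],[0,-30,0,0,0,0],[0,-75,0,0,0,0],[0,-125,0,0,0,0],[-10,-155,0,0,0,0]]' 0.7
python3 -c "
from h import *
go(436,171.5,200)"
```

```text
t: 11.8
eef_pos: [648.1, 136.9, 12.7]
tcp_rot: [-1.57, -0.001, -0.139]
ft_force: [-0.3, -0.4, -0.1]
opening: 0.652
t: 12.3
eef_pos: [639.4, 138.0, 171.9]
tcp_rot: [-1.568, -0.005, -0.139]
ft_force: [-0.0, -0.8, 0.0]
opening: 0.702
t 12.3 pos [639.4 138.  171.9] delta [-206.   -29.2    5. ] rot [-0.13 -0.08  0.3 ] open 0.702 rows>= 4.2
```

```bash
python3 -m crank '[[-40,-6,1,0,0,0],[-85,-12,2,0,0,0],[-130,-18,3,0,0,0],[-175,-28,4,0,0,0],[-206,-28,5,0,0,0.3]]' 0.9
python3 -m crank '[[0,0,0,0,0,0],[0,0,0,0,0,0]]' 0.9
python3 - <<'E'
from h import *
c=vision.calibration('wrist'); p,d=vision.read_camera('wrist'); cv2.imwrite('pics/w_l.png',p)
cap(p,c,(436,171.5),64,21.5,26)
cap(p,c,(358,282),52,18,22)
go(436,171.5,17)
E
```

```text
t: 12.8
eef_pos: [433.5, 171.8, 200.4]
tcp_rot: [-1.568, -0.001, -0.139]
ft_force: [0.5, 0.2, -0.3]
opening: 0.899
t: 13.0
eef_pos: [433.8, 172.0, 201.4]
tcp_rot: [-1.567, -0.003, -0.138]
ft_force: [1.3, -0.4, -0.9]
opening: 0.897
expect [319.7 195.1  19.8] circ 319.3 192.5 18.9 ell [319.5 192.5] [18.15 18.4 ] world circ [435.9 173.8] ell [436.1 173.7]
expect [231.4 100.5  17.2] circ 233.6 99.1 18.2 ell [233.4  99.1] [15.8  17.95] world circ [359.7 283.5] ell [359.5 283.5]
t 13.05 pos [434.5 171.9 201. ] delta [  1.  184.   -0.8] rot [-0.21 -0.05  0.18] open 0.9 rows>= 3.7
```

View pics/w_l.png

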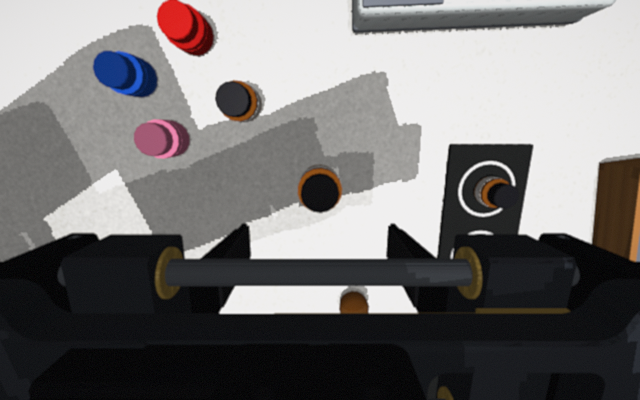

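```bash
python3 -m crank '[[1,45,0.2,-0.2,0,0.2],[1,92,0.2,-0.2,0,0.2],[1.3,140,0.2,-0.2,0,0.2],[1.3,172,0.2,-0.2,0,0.2],[1.3,184,0.2,-0.2,0,0.2]]' 0.9
python3 -m crank '[[0,0,0,0,0,0],[0,0,0,0,0,0]]' 0.9
python3 -c "
from h import *
go(436,172.3,17)"
```

```text
t: 13.55
eef_pos: [436.3, 171.9, 13.9]
tcp_rot: [-1.572, 0.004, -0.14]
ft_force: [-0.1, 0.4, -0.3]
opening: 0.903
t: 13.75
eef_pos: [437.2, 171.9, 14.4]
tcp_rot: [-1.572, 0.004, -0.14]
ft_force: [0.8, 0.1, 0.4]
opening: 0.894
t 13.75 pos [437.2 171.9  14.4] delta [-1.3 -2.6  0.3] rot [ 0.07 -0.12 -0.22] open 0.894 rows>= 0.1
```

```bash
python3 -m crank '[[-1,-1,0.3,0,0,-0.2],[-1,-1,0.3,0,0,-0.2],[-1,-1,0.3,0,0,-0.2],[-1,-1,0.3,0,0,-0.2],[-1,-1,0.3,0,0,-0.2]]' 0
python3 -m crank '[[0,0,0,0,0,0],[0,0,0,0,0,0],[0,0,0,0,0,0],[0,0,0,0,0,0]]' 0
python3 -c "
from h import *
go(622.4,-46.1,150)"
```

```text
t: 14.25
eef_pos: [436.4, 172.4, 15.7]
tcp_rot: [-1.572, -0.0, -0.14]
ft_force: [0.2, 0.0, 6.1]
opening: 0.545
t: 14.65
eef_pos: [436.3, 172.4, 15.7]
tcp_rot: [-1.572, -0.0, -0.14]
ft_force: [-0.6, 0.1, 3.1]
opening: 0.543
t 14.65 pos [436.3 172.4  15.7] delta [ 214.7 -134.  -190.5] rot [ 0.06 -0.12  0.  ] open 0.543 rows>= 6.3
```

```bash
python3 -m crank '[[0,-15,0,0,0,0],[5,-60,0,0,0,0],[35,-100,-15,0,0,0],[75,-125,-40,0,0,0],[115,-134,-70,0,0,0]]' 0
python3 -c "
from h import *
go(622.4,-46.1,110)"
```

```text
t: 15.15
eef_pos: [537.9, 90.9, 151.4]
tcp_rot: [-1.571, -0.004, -0.138]
ft_force: [0.5, 1.5, -2.2]
opening: 0.541
t 15.15 pos [537.9  90.9 151.4] delta [ 102.4   41.8 -124. ] rot [ 0.02 -0.02  0.22] open 0.541 rows>= 3.3
```

```bash
python3 -m crank '[[30,5,-32,0,0,0],[62,12,-66,0,0,0],[90,25,-102,0,0,0],[102,40,-124,0,0,0],[102,42,-124,0,0,0]]' 0
python3 -m crank '[[0,0,0,0,0,0]]' 0
python3 -c "
from h import *
go(622.4,-46.1,32)"
```

```text
t: 15.65
eef_pos: [622.0, -49.0, 107.4]
tcp_rot: [-1.571, -0.001, -0.141]
ft_force: [-0.5, 0.1, -1.1]
opening: 0.545
t: 15.75
eef_pos: [621.4, -49.0, 106.6]
tcp_rot: [-1.571, 0.001, -0.142]
ft_force: [-0.3, 0.6, -0.8]
opening: 0.542
t 15.75 pos [621.4 -49.  106.6] delta [ 0.6 74.6  3. ] rot [ 0.02 -0.26 -0.04] open 0.542 rows>= 1.5
```

```bash
python3 -m crank '[[0.6,25,3,0,-0.2,0],[0.6,52,3,0,-0.2,0],[0.6,68,3,0,-0.2,0],[0.6,75,3,0,-0.2,0],[0.6,75,3,0,-0.2,0]]' 0
python3 -c "
from h import *
go(622.4,-46.1,23.7)"
```

```text
t: 16.25
eef_pos: [622.0, -45.3, 31.4]
tcp_rot: [-1.571, 0.002, -0.138]
ft_force: [-0.1, -0.8, -0.3]
opening: 0.545
t 16.25 pos [622.  -45.3  31.4] delta [ 0.5  7.7 -0.8] rot [ 0.01 -0.   -0.1 ] open 0.545 rows>= 0.2
```

```bash
python3 -m crank '[[0.5,3,-0.8,0,0,0],[0.5,5,-0.8,0,0,0],[0.5,6,-0.8,0,0,0],[0.5,7,-0.8,0,0,0],[0.5,7.4,-0.8,0,0,0]]' 0
python3 -m crank '[[0,0.3,0,0,0,0],[0,0.6,0,0,0,0],[0,0.6,0,0,0,0]]' 0
```

```text
t: 16.75
eef_pos: [622.4, -46.2, 24.1]
tcp_rot: [-1.571, 0.002, -0.138]
ft_force: [0.4, -0.5, -0.3]
opening: 0.538
t: 17.05
eef_pos: [622.5, -46.2, 23.8]
tcp_rot: [-1.571, 0.001, -0.138]
ft_force: [-0.7, 0.3, 2.2]
opening: 0.541
```

Touching; release, lift, go to M.

```bash
python3 -m crank '[[0,0,0,0,0,0],[0,0,0,0,0,0],[0,0,0,0,0,0],[0,0,0,0,0,0]]' 0.8
python3 -m crank '[[0,-8,0,0,0,0],[0,-30,0,0,0,0],[0,-75,0,0,0,0],[0,-125,0,0,0,0],[-10,-165,10,0,0,0]]' 0.8
python3 -c "
from h import *
go(358.5,282.4,190)"
```

```text
t: 17.45
eef_pos: [622.5, -46.2, 23.7]
tcp_rot: [-1.571, 0.001, -0.138]
ft_force: [-0.3, 0.0, 0.2]
opening: 0.785
t: 17.95
eef_pos: [614.8, -35.7, 192.0]
tcp_rot: [-1.571, -0.001, -0.139]
ft_force: [0.6, -0.2, -0.3]
opening: 0.797
t 17.95 pos [614.8 -35.7 192. ] delta [-298.     1.5  279.5] rot [ 0.03 -0.07  0.07] open 0.797 rows>= 8.2
```

```bash
python3 -m crank '[[-32,0,30,0,0,0],[-65,0,60,0,0,0],[-98,0,92,0,0,0],[-132,0,124,0,0,0],[-165,0,155,0,0,0]]' 0.8
python3 -c "
from h import *
go(358.5,282.4,190)"
```

```text
t: 18.45
eef_pos: [471.5, 141.8, 192.4]
tcp_rot: [-1.571, -0.002, -0.139]
ft_force: [1.3, 0.7, 0.3]
opening: 0.8
t 18.45 pos [471.5 141.8 192.4] delta [-131.4    2.1  123.5] rot [ 0.01 -0.08  0.12] open 0.8 rows>= 3.6
```

```bash
python3 -m crank '[[-30,0,30,0,0,0],[-65,0,60,0,0,0],[-98,2,92,0,0,0],[-125,2,118,0,0,0],[-131,2,123.5,0,0,0]]' 0.75
python3 -m crank '[[0,0,0,0,0,0],[0,0,0,0,0,0]]' 0.75
python3 - <<'E'
from h import *
c=vision.calibration('wrist'); p,d=vision.read_camera('wrist'); cv2.imwrite('pics/w_m.png',p)
cap(p,c,(358.5,282.4),52,18,22)
go(358.5,282.4,8)
E
```

```text
t: 18.95
eef_pos: [356.8, 284.3, 190.8]
tcp_rot: [-1.57, -0.002, -0.136]
ft_force: [0.2, 0.3, 0.3]
opening: 0.75
t: 19.15
eef_pos: [357.1, 284.1, 191.1]
tcp_rot: [-1.57, -0.003, -0.136]
ft_force: [-0.3, 0.3, -0.4]
opening: 0.753
expect [319.1 195.5  16.4] circ 318.5 192.9 16.3 ell [318.8 192.9] [15.15 16.  ] world circ [358.2 284.8] ell [358.5 284.7]
t 19.2 pos [357.4 283.8 191. ] delta [  0.8 183.   -1.4] rot [-0.04  0.06  0.15] open 0.75 rows>= 3.7
```

View pics/w_m.png

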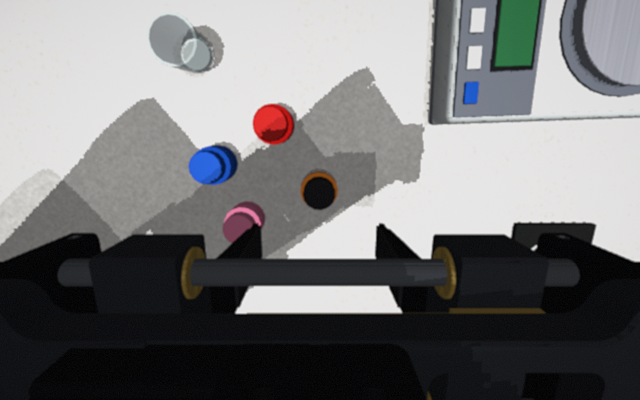

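```bash
python3 -m crank '[[0.8,45,-0.4,0,0,0],[0.8,92,-0.4,0,0,0],[0.8,140,-0.4,0,0,0],[0.8,168,-0.4,0,0,0],[0.8,179,-0.4,0,0,0]]' 0.75
python3 -m crank '[[0,0,0,0,0,0],[0,0,0,0,0,0]]' 0.75
python3 -c "
from h import *
go(358.5,283.4,9)"
```

```text
t: 19.7
eef_pos: [358.6, 282.0, 9.6]
tcp_rot: [-1.573, 0.0, -0.139]
ft_force: [-0.0, 0.9, -0.9]
opening: 0.749
t: 19.9
eef_pos: [359.3, 281.8, 10.4]
tcp_rot: [-1.572, -0.0, -0.14]
ft_force: [-0.3, 0.6, 1.1]
opening: 0.748
t 19.9 pos [359.3 281.8  10.4] delta [-1.1  1.3  1.5] rot [ 0.08 -0.1   0.01] open 0.748 rows>= 0.0
```

```bash
python3 -m crank '[[-1,1,1.5,0,0,0],[-1,1,1.5,0,0,0],[-1,1,1.5,0,0,0],[-1,1,1.5,0,0,0],[-1,1,1.5,0,0,0]]' 0
python3 -m crank '[[0,0,0,0,0,0],[0,0,0,0,0,0],[0,0,0,0,0,0],[0,0,0,0,0,0]]' 0
python3 -c "
from h import *
go(635.1,45.3,150)"
```

```text
t: 20.4
eef_pos: [358.7, 283.5, 9.8]
tcp_rot: [-1.572, -0.001, -0.14]
ft_force: [-0.5, -1.2, 7.1]
opening: 0.454
t: 20.8
eef_pos: [358.7, 283.6, 9.8]
tcp_rot: [-1.572, -0.001, -0.14]
ft_force: [-0.7, -0.2, 1.6]
opening: 0.453
t 20.8 pos [358.7 283.6   9.8] delta [ 307.  -139.8 -197.6] rot [ 0.05 -0.1   0.04] open 0.453 rows>= 7.8
```

```bash
python3 -m crank '[[0,-15,0,0,0,0],[5,-60,-2,0,0,0],[35,-105,-20,0,0,0],[75,-130,-45,0,0,0],[112,-140,-70,0,0,0]]' 0
python3 -c "
from h import *
go(635.1,45.3,140)"
```

```text
t: 21.3
eef_pos: [457.2, 201.7, 151.1]
tcp_rot: [-1.57, -0.004, -0.138]
ft_force: [-0.0, 0.2, -2.1]
opening: 0.455
t 21.3 pos [457.2 201.7 151.1] delta [ 197.7   11.7 -130.5] rot [-0.03  0.    0.21] open 0.455 rows>= 4.7
```

```bash
python3 -m crank '[[39,2,-25,0,0,0],[79,4,-51,0,0,0],[119,6,-78,0,0,0],[159,9,-105,0,0,0],[197,12,-130,0,0,0]]' 0
python3 -m crank '[[0,15,0,0,0,0],[0,40,0,0,0,0]]' 0
python3 -c "
from h import *
go(635.1,45.3,26)"
```

```text
t: 21.8
eef_pos: [635.7, 44.0, 139.3]
tcp_rot: [-1.57, -0.003, -0.138]
ft_force: [0.0, 0.8, -0.7]
opening: 0.458
t: 22.0
eef_pos: [636.8, 42.7, 99.0]
tcp_rot: [-1.57, -0.005, -0.14]
ft_force: [-0.6, 0.4, -1.8]
opening: 0.457
t 22.0 pos [636.8  42.7  99. ] delta [-2.3 73.   2.3] rot [-0.03 -0.14  0.27] open 0.457 rows>= 1.5
```

```bash
python3 -m crank '[[-2,25,2,0,0,0.2],[-2,50,2.3,0,0,0.2],[-2,66,2.3,0,0,0.2],[-2,72,2.3,0,0,0.2],[-2,72,2.3,0,0,0.2]]' 0
python3 -c "
from h import *
go(635.1,45.3,17.8)"
```

```text
t: 22.5
eef_pos: [635.2, 45.4, 26.5]
tcp_rot: [-1.57, -0.0, -0.14]
ft_force: [0.4, 0.4, -1.3]
opening: 0.457
t 22.5 pos [635.2  45.4  26.5] delta [-0.   8.7 -0.1] rot [-0.03 -0.13  0.01] open 0.457 rows>= 0.2
```

```bash
python3 -m crank '[[0,3,0,0,0,0],[0,5.5,0,0,0,0],[0,7,0,0,0,0],[0,8,0,0,0,0],[0,8.4,0,0,0,0]]' 0
python3 -m crank '[[0,0.3,0,0,0,0],[0,0.6,0,0,0,0],[0,0.6,0,0,0,0]]' 0
```

```text
t: 23.0
eef_pos: [635.2, 45.4, 18.3]
tcp_rot: [-1.57, -0.0, -0.14]
ft_force: [0.4, 0.4, -0.3]
opening: 0.458
t: 23.3
eef_pos: [635.3, 45.4, 17.9]
tcp_rot: [-1.57, -0.001, -0.14]
ft_force: [-0.8, 0.2, 0.9]
opening: 0.458
```

```bash
python3 -m crank '[[0,0.3,0,0,0,0],[0,0.5,0,0,0,0],[0,0.5,0,0,0,0]]' 0
```

```text
t: 23.6
eef_pos: [635.3, 45.4, 17.8]
tcp_rot: [-1.57, -0.001, -0.14]
ft_force: [-1.8, -0.5, 5.8]
opening: 0.457
```

```bash
python3 -m crank '[[0,0,0,0,0,0],[0,0,0,0,0,0],[0,0,0,0,0,0],[0,0,0,0,0,0]]' 0.75
python3 -m crank '[[0,-8,0,0,0,0],[0,-30,0,0,0,0],[0,-75,0,0,0,0],[0,-125,0,0,0,0],[0,-175,0,0,0,0]]' 0.75
python3 -m crank '[[-30,-20,-30,0,0,0],[-65,-40,-65,0,0,0],[-100,-40,-100,0,0,0],[-130,-40,-130,0,0,0],[-130,-40,-130,0,0,0]]' 0.75
python3 - <<'E'
from h import *
for n in ('scene','side','wrist'):
    p,d=vision.read_camera(n); cv2.imwrite(f'pics/{n}2.png',p)
    if n!='wrist':
        q=p[170:320,190:400] if n=='scene' else p[130:280,180:400]
        cv2.imwrite(f'pics/{n}2c.png',cv2.resize(q,None,fx=3.5,fy=3.5,interpolation=cv2.INTER_CUBIC))
E
```

```text
t: 24.0
eef_pos: [635.3, 45.4, 17.7]
tcp_rot: [-1.57, -0.001, -0.14]
ft_force: [0.1, 0.3, -1.3]
opening: 0.726
t: 24.5
eef_pos: [634.8, 45.4, 195.1]
tcp_rot: [-1.57, -0.001, -0.14]
ft_force: [0.4, 0.5, -0.8]
opening: 0.753
t: 25.0
eef_pos: [484.5, -67.0, 236.0]
tcp_rot: [-1.571, -0.001, -0.143]
ft_force: [0.2, 0.2, 0.2]
opening: 0.75
```

View pics/scene2c.png

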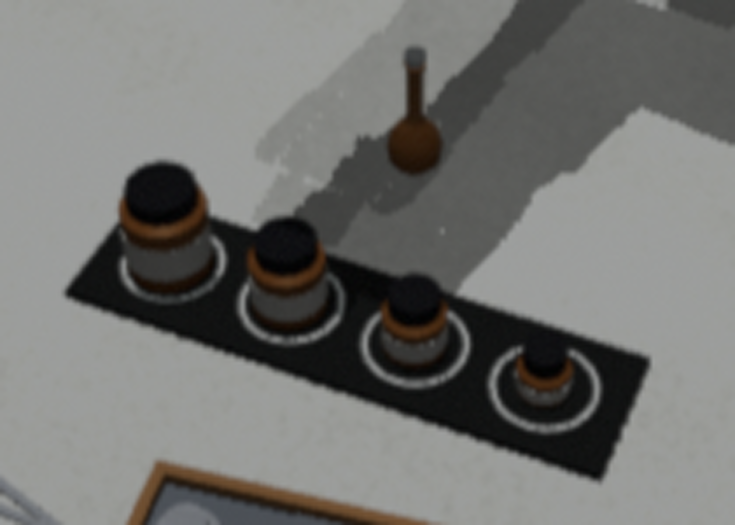

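View pics/side2c.png

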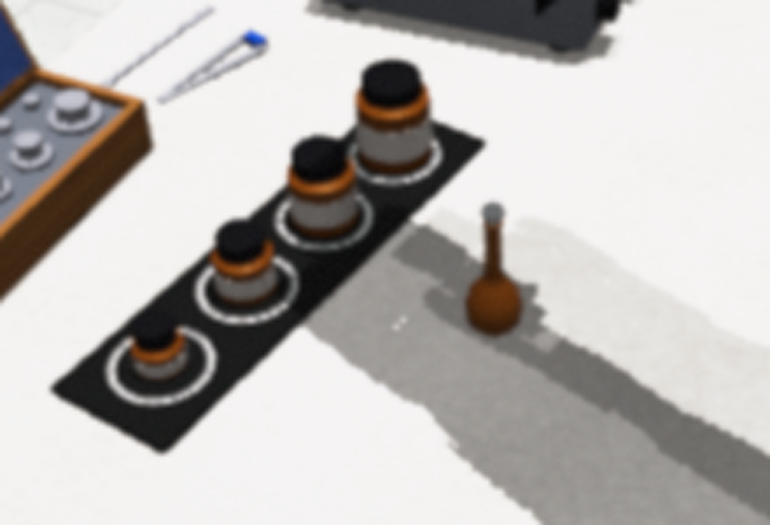

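View pics/scene2.png

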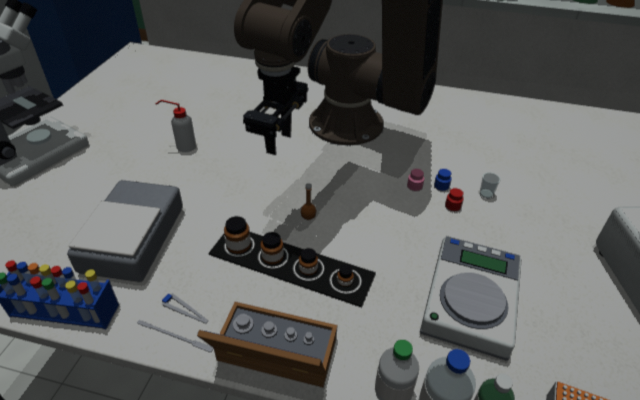

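```bash
python3 - <<'E'
from h import *
T=[('XL',76,609.6,-137.2,24.5),('L',64,622.4,-46.1,21.5),('M',52,635.1,45.3,18),('S',40,648,136.8,15)]
for n in ('scene','side'):
    c=vision.calibration(n); im=cv2.imread(f'pics/{n}2.png').astype(int)
    f=K(c)
    for k,H,x,y,r in T:
        # amber pixels of jar
        u,v=proj(c,[x,y,8+H/2]); w=int(22*H/60)+4
        u0,v0=int(u)-w,int(v)-w
        q=im[v0:v0+2*w,u0:u0+2*w]
        m=((q[...,2]-q[...,0]>35)).astype('uint8')
        nn,l,s,ce=cv2.connectedComponentsWithStats(m); i=1+np.argmax(s[1:,4])
        # lateral (horizontal in image) centre of amber shoulder band vs projected axis
        pu=proj(c,[x,y,8+H-19])
        print(n,k,'amber mid-col',u0+s[i,0]+(s[i,2]-1)/2,'expected col',pu[0].round(1),'mm/px',round(np.linalg.norm(c['pose'][:3,3]-[x,y,40])/f,2))
E
```

```text
scene XL amber mid-col 236.0 expected col 237.2 mm/px 2.44
scene L amber mid-col 271.5 expected col 272.3 mm/px 2.38
scene M amber mid-col 308.0 expected col 308.6 mm/px 2.32
scene S amber mid-col 345.0 expected col 346.1 mm/px 2.28
side XL amber mid-col 291.5 expected col 291.3 mm/px 2.79
side L amber mid-col 271.5 expected col 270.9 mm/px 2.66
side M amber mid-col 248.5 expected col 248.6 mm/px 2.54
side S amber mid-col 224.5 expected col 224.2 mm/px 2.44
```

```bash
python3 -c "
from h import *
print(env.state()['t'],job.job_done())"
```

```text
the job is handed in; nothing more can be done
25.15 None
```

All four amber jars are standing upright on the black board, one per circle, smallest nearest the balance. The smallest is on circle a, then circle b, circle c, and the largest on circle d at the far end. I handed the job in at 25.2 s of the 104 s allowed.

- **Setting down:** I lowered each jar in small steps until the force showed a light contact (about 2–6 N), then let go.
- **Centring:** The last scene and side pictures show every jar inside its circle. In the scene view the jars sit 1.4 to 3 mm to one side of the averaged circle positions. In the side view they are within 1.6 mm. About 1 mm of the scene figure comes from the cameras placing the circles 1–2 mm apart.
- **Failed check:** The automatic cap measurement for the largest jar failed in the wrist view, because the black board blended with the black cap. I judged that jar by eye and from the scene and side views instead.
- **Everything else:** The flask is standing upright, looks unmoved and was not touched. The arm was well clear of everything when I handed in.

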